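# Fit the power-supply parts onto their mounts on the prototype plate

## Robot

A 7-joint arm with a two-finger parallel gripper is mounted at the origin on the work surface. World frame = base frame: x ahead of the robot, y to its left, z up, the work surface at z = 0. Lengths are in mm, angles in rad, forces in N, time in s.
With the tool pointing down it reaches from about 425 to 1025 mm from the base axis. Payload 9.4 kg.
Tool frame: the origin (TCP) lies midway between the tips of the shut fingers; the grasp point (between the pads) lies 19 mm behind it; z points along the fingers, y is the line along which they close (so a half turn about z gives the same grasp; the last joint's range is limited). The gripper opens to 85 mm and grips with 20 to 120 N. Pads are 22 mm wide; open, the fingers measure 114 mm over their backs; the gripper's body (76 mm by 85 mm) begins 54 mm behind the grasp point. The pads swing forward as they close: fully open they stand 13 mm farther back than shut.
Start: joints at [-1.354, 0.599, -0.003, 1.599, 0.002, 0.943, -0.08], TCP at [209.958, 693.932, 231.275] pointing down, gripper open.
Joint ranges: [-2.57, 2.57], [-0.35, 1.97], [-1.29, 1.29], [0.11, 2.56], [-1.05, 4.19], [0.11, 1.86], [-2.63, 2.63]. Speed limits (rad/s): [2.22, 2.22, 3.01, 3.01, 3.14, 3.14, 3.14].

## Interface

Orientations are given as a unit quaternion [x, y, z, w].
In Python, from plant import arm gives the robot as it stands.
- The arm moves only by the tool jog_arm, never from a script. Its argument "commands" is a list of rows, each a list of 3 entries, a list of its own where there are three numbers: the shift along the tool's x, y, z in m, then the turn, a rotation vector about the tool's x, y, z in rad, then the closure, from 0 (fully open) to 1 (shut). A call has 1 to 8 rows; each row is the pose to reach, as a shift and turn from the pose commanded when the call began, along the tool's axes at that moment; what a row does not reach only later rows make up. A row lasts 1/8 s, in which the tool goes at most 62.5 mm and 10.7 degrees, less where a joint would pass 70% of its speed; a pose out of reach is approached as far as the arm can. A call with a gripper value outside its range is refused whole. The fingers move at their own pace and stop on an object; "newtons" is the grip in N (left out, the last holds). Time passes only in rows, so rows that repeat a pose let the fingers close. It gives the time, the measured TCP pose, the force, the opening and the grip force at its end, in the units of the state.
- arm.state(): the state, without advancing time (a new reading comes with each control period).
- arm.read_camera(name): name is "scene" or "top" or "wrist"; returns (picture, depth): 400x640x3 uint8, red, green, blue; 400x640 float32, mm along the optical axis (not along the pixel's ray), 0 where there is no reading.
- arm.calibration(name): a dict with "fx", "fy", "cx", "cy" (pixels), "R" (3x3) and "t" (3): a world point X has camera coordinates R X + t. Camera axes: x right, y down, z forward; pixel columns grow to the right and rows downward; lengths in mm; the calibration is good to about 2 mm. A picture is of the moment at which its call begins: read the wrist's pose just before it. calibration takes no time and is no camera call; for the wrist camera it gives the pose at the moment of the call.
- arm.finish_job(): hands the job in; it is judged then, once.
Trained networks look in the newest picture that a camera, given by its name, has taken for a name from the list of things; names that differ only in an ending like _2 or _b are one class to them, and where a whole thing is asked for, a point or a joint stands for the part that bears it (a point fixed in the world has none). Each returns a list of dicts, best first, with "p" (0 to 1); they miss things now and then, are a little off and sometimes report something else, mostly with a low value. They report only what shows in the picture. A call takes as long as a camera call.
- arm.boxes_of(target, camera): "centre" ([column, row] in pixels, amid what is visible of it).
- arm.spot_point(target, camera): "centre" ([column, row] in pixels: a listed point, or the origin of a listed thing).
The state is a dict: "clock": time; "q": joint angles; "qd": joint speeds; "tau": joint torques, N m; "position": TCP position; "tcp_rot": TCP orientation; "contact_force": force on the tool from outside, world axes, zero at the start; "torque": the same for the moment, N m; "opening": opening from 0.0 (shut) to 1.0 (fully open); "finger_force": force on a finger pad.
Only numpy, scipy, OpenCV 4.12 (cv2) and the standard library are available. Lean on these libraries where they do the work, as an engineer would, in place of code of your own. Each camera call takes 0.05 s, during which the arm holds its last target. There are 200 camera calls.

## Task

Fit the power-supply parts from the blue mat onto the prototype plate: stand each capacitor upright on the plate inside the ring clamp of its size, lay the ring choke flat on the rubber pad with the stud through its hole, and set the finned heatsink, fins up, squarely on the pink pad of the power module. Set each part down rather than dropping it, and leave the multimeter and the solder reel where they are.

Things in the scene. Friction and masses are not known exactly. Their poses are not given: they have to be found in the camera images.
- big_capacitor: Large reservoir capacitor, loose, standing upright on the 2 mm thick blue silicone mat: blue can 50 mm in diameter, 80 mm tall, with a white stripe down its side and two brass screw terminals that stand 7 mm above its flat top. About 0.2 kg. Origin at the centre of its underside, z up the can.
- small_capacitor: Small reservoir capacitor, loose, standing upright on the blue mat: black can 35 mm in diameter, 60 mm tall, with a white stripe down its side and two brass screw terminals that stand 7 mm above its top. About 0.08 kg. Origin at the centre of its underside, z up the can.
- choke: Toroidal choke, loose, lying flat on the blue mat: yellow ring core wound with copper wire, 60 mm outside diameter, 24 mm hole through the middle, 26 mm tall. About 0.25 kg. Origin at the centre of its underside, on the hole axis; z up.
- heatsink: Black anodised finned heatsink, loose, lying fins up on the blue mat: 58 mm long (its x), 37 mm wide (its y), 24 mm tall, seven fins running along x; grip it by the two outer fins, across its y. Turning it half round makes no difference. About 0.07 kg. Origin at the centre of its flat underside, z up.
- big_clamp: The larger of two open steel ring clamps fixed on the 3 mm perforated aluminium plate, for the large capacitor: upright ring, 62 mm inside diameter, 3 mm wall, 25 mm tall, open at top and bottom, with three screwed feet and a pair of bolt ears outside (reaching 51 mm from the axis). The capacitor stands in it on the bare plate. Origin on the ring axis, at the plate surface; z up.
- small_clamp: The smaller of the two open steel ring clamps fixed on the plate, for the small capacitor: 47 mm inside diameter, 3 mm wall, 25 mm tall, feet and ears as on the larger one (reaching 44 mm from the axis). Origin on the ring axis, at the plate surface; z up.
- stud_pad: Mount of the choke, fixed on the plate: round black rubber pad, 66 mm in diameter and 4 mm thick, with an upright steel stud in its centre, 6 mm in diameter, whose top is 38 mm above the plate. The stud passes up through the hole of the choke. Origin at the centre of the pad underside, at the plate surface; z up.
- power_module: Power module that the heatsink cools, fixed on the plate: black block 58 mm long (its x) by 37 mm wide (its y) with a pink thermal pad of that same size as its top face, 24 mm above the plate, on a green carrier board 86 mm (x) by 64 mm (y) whose top is 10 mm above the plate; small green and black components reach up to 20 mm above the plate at its two x ends. Origin at the centre, at the plate surface; x along its length, z up. Turning it half round makes no difference.
- multimeter: Bystander: hand-held multimeter lying face up on the bench left of the blue mat, dark teal, 175 mm (x) by 85 mm (y) by 40 mm. Origin at the centre of its underside.
- solder_reel: Bystander: reel of solder standing on its end on the bench beyond the plate, orange flanges 56 mm in diameter, 50 mm tall. Origin at the centre of its underside.

How it is judged:
By the outcome, as a careful person would: the job done as asked, in the order asked, and still so for the second after the job is handed in, with the robot touching nothing.
It also fails if it takes over 109 s, if anything falls off the work surface, if the arm or the gripper's body presses on something with over 40 N, if the wrist force passes 120 N, or if a joint passes its speed limit or range.

## Working session

There is one attempt and no reset: what is moved stays moved. The work goes in short steps, Python scripts to look and compute and a tool call to move; the robot and the scene stay as the last step left them, time stands still between calls to the robot, and variables do not carry over. Pictures are saved under pics/ and viewed, at most 14 in all, crops included, and the job is handed in when it is done.

Besides the shell and the picture viewer there is one more tool, called after "Emit:" by a JSON object that holds its "name" and its "arguments", one argument or row to a line. jog_arm: Moves the arm, as the interface text tells. Its arguments: {"type":"object","properties":{"commands":{"type":"array","items":{"type":"array"}},"newtons":{"type":"number"}},"required":["commands"]}

```bash
mkdir -p pics; ls
cat > h.py <<'E'
import numpy as np, cv2
from plant import arm
from scipy.spatial.transform import Rotation as Ro
def shot(n,f=None):
    c=arm.calibration(n); im,d=arm.read_camera(n)
    if f: cv2.imwrite('pics/'+f,im[:,:,::-1])
    return c,im,d
def cloud(c,d):
    v,u=np.mgrid[:d.shape[0],:d.shape[1]]
    P=np.stack([(u-c['cx'])/c['fx']*d,(v-c['cy'])/c['fy']*d,d],-1)
    W=(P-np.array(c['t']))@np.array(c['R'])
    W[d<=0]=np.nan
    return W
def ray(c,uv,z):
    r=np.array([(uv[0]-c['cx'])/c['fx'],(uv[1]-c['cy'])/c['fy'],1]);R=np.array(c['R'])
    o=-R.T@np.array(c['t']); w=R.T@r
    return o+w*(z-o[2])/w[2]
N=['big_capacitor','small_capacitor','choke','heatsink','big_clamp','small_clamp','stud_pad','power_module','multimeter','solder_reel']
E
python3 - <<'E'
from h import *
s=arm.state();print(s)
c,im,d=shot('top','top.png');W=cloud(c,d)
c2,_,_=shot('scene','scene.png')
Z=dict(zip(N,[0]*10))
for n in N:
    for r in arm.spot_point(n,'top')[:2]: print(n,round(r['p'],2),np.round(r['centre']),np.round(ray(c,r['centre'],2 if n in N[:4] else 3)))
E
```

```text
pics
{'clock': 0.0, 'q': array([-1.3536998 ,  0.60014965, -0.00253778,  1.60016045,  0.0018471 ,
        0.94290819, -0.0798009 ]), 'qd': array([ 0.0016196 , -0.0004135 , -0.00059017,  0.00029084,  0.00142363,
        0.00176389,  0.00112911]), 'tau': array([ 2.55731811e-04, -7.76451302e+01,  1.56554148e+00, -2.57997161e+01,
        1.24583187e-02,  9.05179622e-03, -1.62825205e-05]), 'position': array([209.84147901, 693.4530991 , 230.38842295]), 'tcp_rot': array([ 1.46330480e-01,  9.89235427e-01, -8.11871613e-04, -2.45607926e-05]), 'contact_force': array([0.00961414, 1.41081402, 0.60388481]), 'torque': array([-0.00976477, -0.02096587,  0.0103888 ]), 'finger_force': 0.0, 'opening': 0.9999778983581579}
big_capacitor 0.57 [320. 195.] [638. 127.   2.]
small_capacitor 0.63 [264. 258.] [452. 295.   2.]
choke 0.55 [328. 250.] [471. 105.   2.]
heatsink 0.69 [261. 202.] [618. 304.   2.]
heatsink 0.22 [362. 150.] [772.  -4.   2.]
stud_pad 0.57 [446. 205.] [ 600. -249.    3.]
power_module 0.73 [447. 250.] [ 467. -245.    3.]
multimeter 0.9 [200. 246.] [490. 482.   3.]
solder_reel 0.57 [364. 151.] [769.  -9.   3.]
```

View pics/top.png

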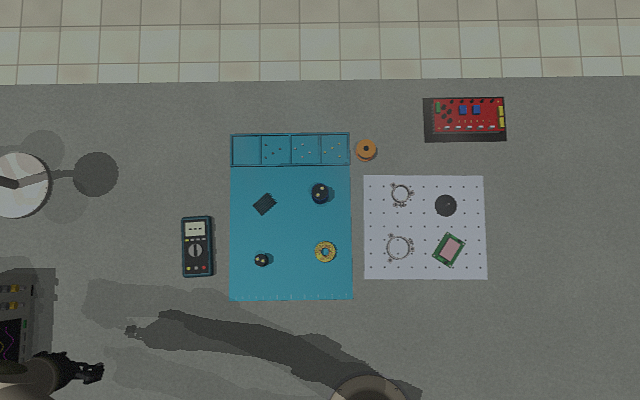

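View pics/scene.png

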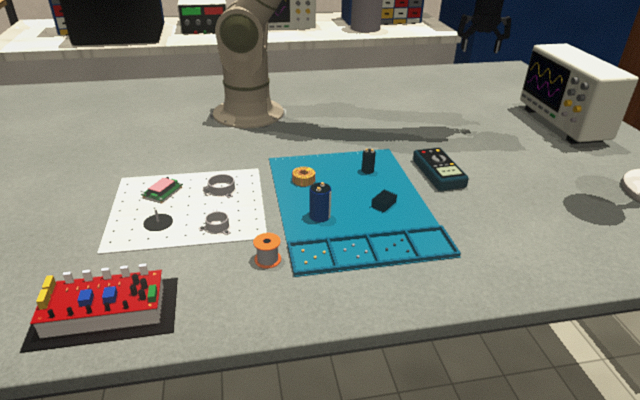

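The top view shows the big capacitor at (320,193), small capacitor at (262,259), choke at (326,252) and heatsink at (264,204). The small clamp is at (401,195), big clamp at (400,247), stud pad at (446,205) and module at (449,250). I'll go over the mat for a closer look.

```bash
cat >> h.py <<'E'
def go(x,y,z,yaw=None):
    """shift (m, tool axes) and turn about tool z to reach world x,y,z; yaw = world angle of the tool y axis (mod pi)"""
    s=arm.state(); R=Ro.from_quat(s['tcp_rot']); M=R.as_matrix()
    sh=M.T@(np.array([x,y,z])-s['position'])/1000
    cy=np.arctan2(M[1,1],M[0,1])
    dy=0 if yaw is None else (yaw-cy+np.pi/2)%np.pi-np.pi/2
    # level: wanted tool frame
    ty=cy+dy; Y=np.array([np.cos(ty),np.sin(ty),0]);Zv=np.array([0,0,-1.]);X=np.cross(Y,Zv)
    rv=Ro.from_matrix(M.T@np.stack([X,Y,Zv],1)).as_rotvec()
    print('go',np.round(sh,4),np.round(rv,4),'cur yaw',round(cy,4),'t',round(s['clock'],2),'q',np.round(s['q'],2))
E
python3 - <<'E'
from h import *
go(500,200,400,1.57)
E
```

```text
go [-0.4206 -0.3888 -0.1687] [-0.000e+00  1.000e-04 -2.929e-01] cur yaw 1.2771 t 0.6 q [-1.35  0.6  -0.    1.6   0.    0.94 -0.08]
```

Emit:
{"name": "jog_arm", "arguments": {
  "commands": [
    [[-0.42,-0.389,-0.169],[0,0,-0.293],0],
    [[-0.42,-0.389,-0.169],[0,0,-0.293],0],
    [[-0.42,-0.389,-0.169],[0,0,-0.293],0],
    [[-0.42,-0.389,-0.169],[0,0,-0.293],0],
    [[-0.42,-0.389,-0.169],[0,0,-0.293],0],
    [[-0.42,-0.389,-0.169],[0,0,-0.293],0],
    [[-0.42,-0.389,-0.169],[0,0,-0.293],0],
    [[-0.42,-0.389,-0.169],[0,0,-0.293],0]
  ]
}}

```text
clock: 1.6
position: [453.1, 278.3, 373.8]
tcp_rot: [0.0, 1.0, 0.0, 0.0]
contact_force: [1.2, -0.1, 0.3]
opening: 0.998
finger_force: 0.0
```

Run:
```python
from h import *
s=arm.state();print(np.round(s['position']))
c,im,d=shot('wrist','w1.png');print(-np.array(c['R']).T@c['t'],np.round(c['R'],2),c['fx'])
go(500,200,400,1.57)
for n in N[:4]:
    for r in arm.spot_point(n,'wrist')[:2]: print(n,round(r['p'],2),np.round(r['centre']),np.round(ray(c,r['centre'],2)))
go(500,200,400,1.57)
```

```text
[453. 278. 374.]
[379.40952167 277.91627945 517.3110475 ] [[-0.    1.   -0.  ]
 [ 0.96  0.    0.29]
 [ 0.29  0.   -0.96]] 327.9241440052455
go [-0.0427 -0.0702 -0.0235] [-0.0014  0.0053 -0.0092] cur yaw 1.5608 t 1.65 q [-0.65  0.22  0.01  1.85  0.    1.07  0.92]
big_capacitor 0.8 [234. 256.] [632. 130.   2.]
small_capacitor 0.67 [336. 144.] [441. 304.   2.]
small_capacitor 0.34 [326. 246.] [614. 289.   2.]
choke 0.83 [212. 158.] [462. 109.   2.]
choke 0.37 [233. 258.] [636. 129.   2.]
heatsink 0.6 [327. 244.] [610. 291.   2.]
go [-0.048  -0.0804 -0.0271] [ 0.0007  0.0001 -0.0003] cur yaw 1.5697 t 1.85 q [-0.66  0.22 -0.    1.86  0.    1.06  0.91]
```

View pics/w1.png

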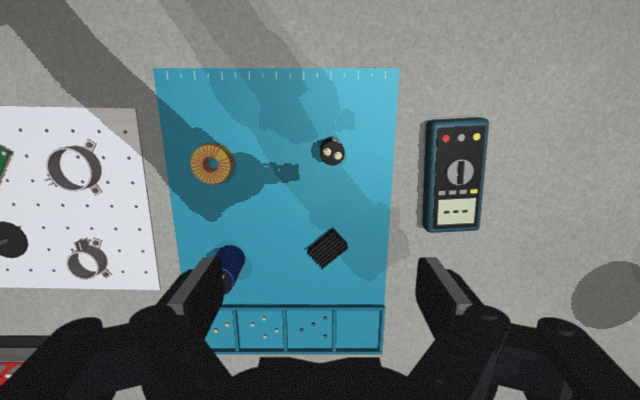

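The wrist view shows the choke at (211,164), small capacitor at (332,152), heatsink at (327,248) and big capacitor at (229,266), partly behind a finger. I'll fit positions from depth.

```bash
cat >> h.py <<'E'
def top(W,x,y,zlo,zhi,rad):
    m=(np.hypot(W[...,0]-x,W[...,1]-y)<rad)&(W[...,2]>zlo)&(W[...,2]<zhi)
    P=W[m]
    if len(P)<5: print('few',len(P)); return P
    (a,b),r=cv2.minEnclosingCircle(P[:,:2].astype(np.float32))
    R=cv2.minAreaRect(P[:,:2].astype(np.float32))
    print((x,y),len(P),'mean',P.mean(0).round(1),'circ',round(a,1),round(b,1),round(r,1),'rect',np.round(R[0],1),np.round(R[1],1),round(R[2],1),'zmed',np.median(P[:,2]).round(1))
    return P
E
python3 - <<'E'
from h import *
s=arm.state();print(s['position'].round(1))
c,im,d=shot('wrist');W=cloud(c,d)
top(W,632,130,70,95,45);top(W,441,304,50,75,40);top(W,462,109,18,35,50);top(W,610,291,16,32,50)
top(W,540,200,-5,8,60)
c,im,d=shot('top');W=cloud(c,d);print('top')
top(W,632,130,70,95,45);top(W,441,304,50,75,40);top(W,462,109,18,35,50);top(W,610,291,16,32,50)
for x,y in ((640,-105),(475,-95)): top(W,x,y,15,32,60)
top(W,600,-249,4,50,50);top(W,467,-245,19,32,60)
top(W,540,200,-5,8,60)
go(470,-170,400,1.57)
E
```

```text
[452.1 280.5 372.9]
(632, 130) 254 mean [629.7 143.8  80.9] circ 633.5 135.3 22.6 rect [633.1 143.1] [45.2 15.6] 2.5 zmed 82.9
(441, 304) 505 mean [444.4 295.9  63.8] circ 445.1 296.4 17.7 rect [445.4 295.9] [33.9 33.5] 15.6 zmed 63.6
(462, 109) 1170 mean [466.4 115.5  28.5] circ 467.2 114.4 30.7 rect [467.6 114. ] [60. 60.] 46.8 zmed 29.1
(610, 291) 809 mean [610.1 291.5  23.7] circ 610.6 291.0 34.4 rect [610.7 291.4] [37.7 58.5] 41.4 zmed 24.6
(540, 200) 4002 mean [538.6 199.9   3.1] circ 540.0 200.0 60.0 rect [539.9 199.4] [118.2 119.6] 89.2 zmed 3.2
top
(632, 130) 243 mean [633.6 126.4  82.6] circ 634.5 126.7 25.2 rect [634.4 126. ] [45.4 49.2] 88.9 zmed 82.4
few 0
(462, 109) 285 mean [468.4 114.9  27.8] circ 468.9 115.2 30.2 rect [469.  114.3] [57.9 57.9] 89.2 zmed 27.7
(610, 291) 179 mean [611.9 292.2  23. ] circ 612.1 290.8 33.9 rect [612.  291.5] [38.  57.9] 42.4 zmed 23.3
(640, -105) 90 mean [ 630.1 -113.7   24.2] circ 629.9 -115.5 33.2 rect [ 631.5 -114.2] [57.8 53.2] 44.2 zmed 24.5
(475, -95) 108 mean [ 478.5 -104.8   24.3] circ 478.6 -105.5 40.5 rect [ 478.5 -100.4] [66.2 72.3] 64.8 zmed 25.0
(600, -249) 464 mean [ 598.4 -247.9    7.8] circ 600.0 -249.1 49.9 rect [ 600.8 -249.7] [96.4 97.5] 72.8 zmed 7.0
(467, -245) 309 mean [ 469.2 -246.1   25.6] circ 469.3 -245.5 43.5 rect [ 468.8 -246.1] [57.9 83.3] 52.7 zmed 25.5
(540, 200) 1238 mean [539.9 200.1   1.9] circ 540.0 200.0 59.9 rect [539.7 200.4] [115.8 119.1] 89.1 zmed 2.0
go [-0.0179 -0.4514 -0.0275] [ 0.     -0.0007  0.0022] cur yaw 1.5722 t 1.95 q [-0.66  0.22 -0.    1.86  0.    1.06  0.91]
```

Emit:
{"name": "jog_arm", "arguments": {
  "commands": [
    [[-0.018,-0.451,-0.028],[0,0,0],0],
    [[-0.018,-0.451,-0.028],[0,0,0],0],
    [[-0.018,-0.451,-0.028],[0,0,0],0],
    [[-0.018,-0.451,-0.028],[0,0,0],0],
    [[-0.018,-0.451,-0.028],[0,0,0],0],
    [[-0.018,-0.451,-0.028],[0,0,0],0],
    [[-0.018,-0.451,-0.028],[0,0,0],0],
    [[-0.018,-0.451,-0.028],[0,0,0],0]
  ]
}}

```text
clock: 2.95
position: [469.9, -173.5, 400.8]
tcp_rot: [0.002, 1.0, -0.001, -0.0]
contact_force: [-0.9, 0.5, 0.6]
opening: 1.0
finger_force: 0.0
```

Run:
```python
from h import *
s=arm.state();print(s['position'].round(1),s['tcp_rot'].round(3))
c,im,d=shot('wrist','w2.png');np.savez('w2.npz',im=im,d=d,**c);W=cloud(c,d)
for x,y in ((633,-112),(478,-107)): top(W,x,y,18,35,48)
top(W,600,-249,4.8,12,40);top(W,600,-249,20,50,30);top(W,469,-246,22,32,50)
top(W,540,-170,-5,8,30)
# pink pad
P=im.astype(int);m=(P[...,0]-P[...,1]>30)&(P[...,2]-P[...,1]>0)&(np.hypot(W[...,0]-469,W[...,1]+246)<60)&(W[...,2]>20)
r=cv2.minAreaRect(W[m][:,:2].astype(np.float32));print('pink',m.sum(),r,W[m].mean(0))
for n in N[4:8]:
    for r in arm.spot_point(n,'wrist')[:2]: print(n,round(r['p'],2),np.round(r['centre']),np.round(ray(c,r['centre'],3)))
go(634,127,200,1.57)
```

```text
[ 469.9 -173.5  400.8] [ 0.002  1.    -0.001 -0.   ]
(633, -112) 320 mean [ 631.2 -113.9   25.7] circ 628.1 -114.5 32.9 rect [ 630.7 -116.5] [62.5 51.7] 34.3 zmed 26.9
(478, -107) 393 mean [ 478.6 -104.2   26.5] circ 478.9 -106.6 40.3 rect [ 478.  -102.5] [67.5 73.4] 64.5 zmed 28.2
(600, -249) 1147 mean [ 598.4 -248.1    7.7] circ 600.0 -249.0 39.9 rect [ 599.8 -250. ] [77.3 77.7] 8.7 zmed 8.0
(600, -249) 25 mean [ 597.9 -247.6   34.8] circ 598.7 -247.8 2.9 rect [ 598.5 -247.7] [5.4 4.6] 23.0 zmed 34.7
(469, -246) 978 mean [ 467.2 -247.7   27.5] circ 468.7 -246.7 43.9 rect [ 467.7 -247.8] [37.  83.3] 55.5 zmed 27.9
(540, -170) 945 mean [ 539.6 -170.     4.1] circ 540.0 -170.0 30.0 rect [ 540.  -170.1] [59.9 58.2] 1.1 zmed 4.1
pink 819 ((469.23614501953125, -232.44952392578125), (62.833717346191406, 72.72440338134766), 55.27665328979492) [ 467.37971972 -247.12912973   40.74268697]
big_clamp 0.63 [363. 154.] [ 477. -103.    3.]
big_clamp 0.24 [583. 229.] [611. 290.   3.]
small_clamp 0.74 [349. 246.] [ 642. -121.    3.]
stud_pad 0.75 [276. 226.] [ 603. -252.    3.]
power_module 0.92 [274. 151.] [ 471. -250.    3.]
go [-0.1645  0.295   0.2005] [ 0.0008 -0.0008  0.0032] cur yaw 1.5732 t 3.2 q [-0.04  0.15  0.32  1.89 -0.05  1.11  1.87]
```

View pics/w2.png

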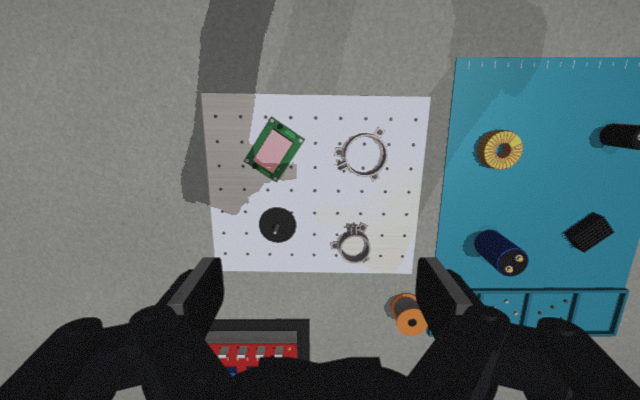

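The plate shows clearly: module at (274,149), big clamp at (362,155), stud pad at (277,225) and small clamp at (352,244). I'll fit the rings and the pink pad from this saved frame.

Run:
```python
from h import *
from scipy.optimize import minimize
f=np.load('w2.npz');c={k:f[k] for k in('fx','fy','cx','cy','R','t')};W=cloud(c,f['d']);im=f['im'].astype(int)
for x,y,ri in ((633,-112,23.5),(478,-105,31)):
    m=(np.hypot(W[...,0]-x,W[...,1]-y)<60)&(W[...,2]>24)&(W[...,2]<32);P=W[m][:,:2]
    g=[((np.abs(np.hypot(*(P-[x+a,y+b]).T)-ri-1.5)<2.0).sum(),x+a,y+b) for a in np.arange(-12,12.1,.5) for b in np.arange(-12,12.1,.5)]
    g.sort(reverse=True);print(np.mean(g[:8],0),g[0],len(P))
m=(im[...,0]-im[...,1]>25)&(np.hypot(W[...,0]-469,W[...,1]+246)<50)&(W[...,2]>22)&(W[...,2]<32)
m=cv2.morphologyEx(m.astype(np.uint8),cv2.MORPH_OPEN,np.ones((3,3)))>0
print('pink',m.sum(),cv2.minAreaRect(W[m][:,:2].astype(np.float32)),W[m].mean(0))
m=(np.hypot(W[...,0]-598,W[...,1]+248)<50)&(W[...,2]<12)&(im.sum(2)<160)
print('pad',cv2.minEnclosingCircle(W[m][:,:2].astype(np.float32)),W[m].mean(0))
```

```text
[ 193.      634.9375 -113.625 ] (np.int64(198), np.float64(635.0), np.float64(-113.5)) 217
[ 275.125   474.5625 -101.0625] (np.int64(284), np.float64(474.5), np.float64(-101.0)) 304
pink 824 ((468.0823059082031, -247.9436798095703), (36.29042434692383, 57.72481918334961), 54.968997955322266) [ 467.54059752 -248.23094821   28.02688314]
pad ((599.5023803710938, -247.68194580078125), 32.01554870605469) [ 598.14124925 -248.27579194    8.10516854]
```

Emit:
{"name": "jog_arm", "arguments": {
  "commands": [
    [[-0.164,0.3,0.24],[0,0,0.003],0],
    [[-0.164,0.3,0.24],[0,0,0.003],0],
    [[-0.164,0.3,0.24],[0,0,0.003],0],
    [[-0.164,0.3,0.24],[0,0,0.003],0],
    [[-0.164,0.3,0.24],[0,0,0.003],0],
    [[-0.164,0.3,0.24],[0,0,0.003],0],
    [[-0.164,0.3,0.24],[0,0,0.003],0],
    [[-0.164,0.3,0.24],[0,0,0.003],0]
  ]
}}

```text
clock: 4.2
position: [632.8, 134.9, 158.0]
tcp_rot: [-0.002, 1.0, 0.001, -0.002]
contact_force: [-0.7, -0.1, -0.1]
opening: 1.002
finger_force: 0.0
```

Run:
```python
from h import *
s=arm.state();print(s['position'].round(1))
c,im,d=shot('wrist','w3.png');W=cloud(c,d)
top(W,634,127,70,95,40)
go(634,127,48,1.57)
```

```text
[632.8 134.9 158. ]
(634, 127) 3821 mean [631.4 125.7  83.4] circ 633.5 125.9 25.2 rect [633.2 125.6] [48.9 49.2] 87.1 zmed 83.5
go [-0.0013 -0.0053  0.1114] [ 0.0002 -0.0027  0.0018] cur yaw 1.5718 t 4.25 q [-0.41  0.59  0.18  1.86 -0.15  0.71  1.43]
```

View pics/w3.png

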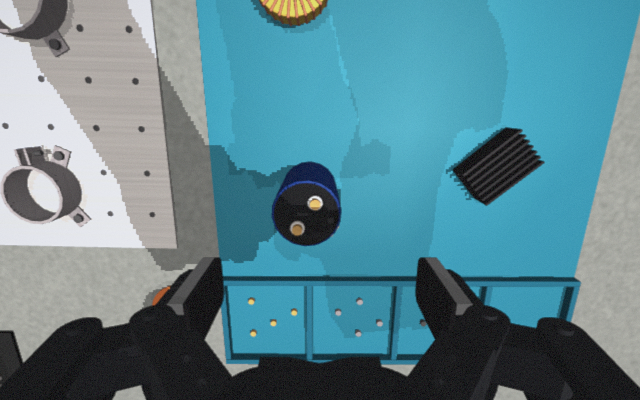

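The big capacitor's top is at (307,210), centred between the fingers. Fitted position is (633.5,126). Next I descend and grip.

Emit:
{"name": "jog_arm", "arguments": {
  "commands": [
    [[0,-0.004,0.03],[0,0,0],0],
    [[0,-0.004,0.07],[0,0,0],0],
    [[0,-0.004,0.112],[0,0,0],0],
    [[0,-0.004,0.112],[0,0,0],0],
    [[0,-0.004,0.112],[0,0,0],0.5],
    [[0,-0.004,0.112],[0,0,0],0.8],
    [[0,-0.004,0.112],[0,0,0],1],
    [[0,-0.004,0.112],[0,0,0],1]
  ],
  "newtons": 50
}}

```text
clock: 5.25
position: [635.4, 125.2, 51.3]
tcp_rot: [0.002, 1.0, 0.0, 0.002]
contact_force: [-1.2, 0.4, 6.7]
opening: 0.574
finger_force: 50.5
```

Run:
```python
from h import *
s=arm.state();print({k:np.round(s[k],2) for k in('position','opening','finger_force','contact_force')})
go(474.5,-101,160,1.57)
```

```text
{'position': array([635.39, 125.23,  51.31]), 'opening': np.float64(0.57), 'finger_force': np.float64(50.53), 'contact_force': array([-1.18,  0.4 ,  6.72])}
go [ 0.1597 -0.2267 -0.1094] [ 0.0009  0.0032 -0.0031] cur yaw 1.5669 t 5.25 q [-0.37  0.74  0.13  1.92 -0.19  0.5   1.46]
```

Emit:
{"name": "jog_arm", "arguments": {
  "commands": [
    [[0,0,-0.05],[0,0,0],1],
    [[0,0,-0.11],[0,0,0],1],
    [[0.16,-0.227,-0.11],[0,0,0],1],
    [[0.16,-0.227,-0.11],[0,0,0],1],
    [[0.16,-0.227,-0.11],[0,0,0],1],
    [[0.16,-0.227,-0.11],[0,0,0],1],
    [[0.16,-0.227,-0.11],[0,0,0],1],
    [[0.16,-0.227,-0.11],[0,0,0],1]
  ]
}}

```text
clock: 6.25
position: [472.1, -103.5, 160.1]
tcp_rot: [0.004, 1.0, -0.0, 0.001]
contact_force: [-0.4, 0.1, -2.1]
opening: 0.569
finger_force: 53.1
```

Run:
```python
from h import *
c,im,d=shot('wrist','w4.png');W=cloud(c,d)
s=arm.state();print({k:np.round(s[k],2) for k in('position','opening','finger_force','contact_force')})
P=top(W,*s['position'][:2],s['position'][2]+24,s['position'][2]+40,26)
go(474.5,-101,54,1.57)
```

```text
{'position': array([ 473.48, -102.07,  160.01]), 'opening': np.float64(0.57), 'finger_force': np.float64(53.15), 'contact_force': array([ 0.05, -0.71, -2.57])}
(np.float64(473.47685593130785), np.float64(-102.06896971703802)) 10664 mean [ 469.1 -102.3  193. ] circ 472.0 -102.5 25.7 rect [ 471.2 -102.7] [47.4 49.5] 37.8 zmed 192.6
go [-0.0008  0.0011  0.106 ] [-0.      0.0021 -0.005 ] cur yaw 1.565 t 6.3 q [-0.01  0.43  0.15  2.22 -0.13  0.5   1.8 ]
```

View pics/w4.png

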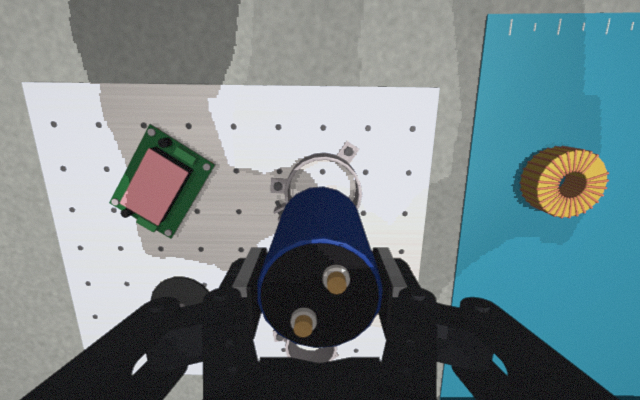

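The capacitor is held upright at (320,290) above the big clamp. I'll lower it, with small last steps.

Emit:
{"name": "jog_arm", "arguments": {
  "commands": [
    [[-0.003,0.001,0.02],[0,0.002,-0.004],1],
    [[-0.003,0.001,0.06],[0,0.002,-0.004],1],
    [[-0.003,0.001,0.09],[0,0.002,-0.004],1],
    [[-0.003,0.001,0.1],[0,0.002,-0.004],1],
    [[-0.003,0.001,0.104],[0,0.002,-0.004],1],
    [[-0.003,0.001,0.106],[0,0.002,-0.004],1],
    [[-0.003,0.001,0.106],[0,0.002,-0.004],1],
    [[-0.003,0.001,0.106],[0,0.002,-0.004],1]
  ]
}}

```text
clock: 7.3
position: [476.7, -100.4, 53.5]
tcp_rot: [-0.0, 1.0, -0.0, -0.0]
contact_force: [-0.3, 0.0, -2.2]
opening: 0.568
finger_force: 53.0
```

Run:
```python
from h import *
c,im,d=shot('wrist');W=cloud(c,d)
s=arm.state();print({k:np.round(s[k],2) for k in('position','opening','finger_force','contact_force')})
P=top(W,*s['position'][:2],70,90,26)
go(474.5,-101,50,1.57)
```

```text
{'position': array([ 476.62, -100.44,   53.38]), 'opening': np.float64(0.57), 'finger_force': np.float64(53.03), 'contact_force': array([-0.19,  0.34, -1.76])}
(np.float64(476.61601931682407), np.float64(-100.4441445395127)) 11239 mean [ 471.9 -100.4   85.4] circ 476.5 -100.5 26.0 rect [ 475.3 -100.6] [49.3 49.4] 89.9 zmed 85.8
go [ 0.0021 -0.0006  0.0034] [-0.0001 -0.0011  0.0009] cur yaw 1.5709 t 7.35 q [ 0.04  0.63  0.07  2.28 -0.17  0.24  1.84]
```

Emit:
{"name": "jog_arm", "arguments": {
  "commands": [
    [[0.001,0,0.001],[0,0,0],1],
    [[0.001,0,0.001],[0,0,0],1],
    [[0.001,0,0.002],[0,0,0],1],
    [[0.001,0,0.002],[0,0,0],1]
  ]
}}

```text
clock: 7.85
position: [475.7, -100.4, 52.1]
tcp_rot: [-0.0, 1.0, 0.0, -0.0]
contact_force: [-3.3, 1.4, 21.0]
opening: 0.573
finger_force: 55.6
```

Emit:
{"name": "jog_arm", "arguments": {
  "commands": [
    [[0,0,-0.001],[0,0,0],0.3],
    [[0,0,-0.001],[0,0,0],0],
    [[0,0,-0.001],[0,0,0],0],
    [[0,0,-0.001],[0,0,0],0],
    [[0,0,-0.03],[0,0,0],0],
    [[0,0,-0.08],[0,0,0],0],
    [[0,0,-0.11],[0,0,0],0],
    [[0,0,-0.11],[0,0,0],0]
  ]
}}

```text
clock: 8.85
position: [476.7, -100.5, 162.8]
tcp_rot: [-0.0, 1.0, -0.0, 0.001]
contact_force: [-0.6, 0.0, -0.3]
opening: 0.998
finger_force: 0.0
```

Run:
```python
from h import *
c,im,d=shot('wrist');W=cloud(c,d)
s=arm.state();print({k:np.round(s[k],2) for k in('position','opening','finger_force','contact_force')})
P=top(W,475,-101,75,90,40)
go(445.5,296,130,1.57)
```

```text
{'position': array([ 475.99, -100.29,  161.55]), 'opening': np.float64(1.0), 'finger_force': np.float64(0.0), 'contact_force': array([ 0.  ,  0.77, -1.01])}
(475, -101) 3526 mean [ 472.  -100.1   84.4] circ 473.9 -99.5 25.4 rect [ 473.8 -100.1] [49.2 49.6] 26.3 zmed 84.5
go [0.0303 0.3963 0.0315] [-0.0001  0.0001  0.0013] cur yaw 1.5713 t 8.9 q [-0.02  0.43  0.16  2.21 -0.13  0.51  1.8 ]
```

Big capacitor stands at (474,-100) in its clamp. Small capacitor next.

Emit:
{"name": "jog_arm", "arguments": {
  "commands": [
    [[0.03,0.396,0],[0,0,0],0],
    [[0.03,0.396,0],[0,0,0],0],
    [[0.03,0.396,0],[0,0,0],0],
    [[0.03,0.396,0],[0,0,0],0],
    [[0.03,0.396,0],[0,0,0],0],
    [[0.03,0.396,0.02],[0,0,0],0],
    [[0.03,0.396,0.02],[0,0,0],0],
    [[0.03,0.396,0.02],[0,0,0],0]
  ]
}}

```text
clock: 9.9
position: [444.4, 296.6, 139.2]
tcp_rot: [-0.002, 1.0, -0.001, -0.002]
contact_force: [-0.2, -1.5, 0.4]
opening: 0.999
finger_force: 0.0
```

Run:
```python
from h import *
c,im,d=shot('wrist');W=cloud(c,d)
s=arm.state();print({k:np.round(s[k],2) for k in('position','opening','finger_force','contact_force')})
P=top(W,445,296,55,67,40)
go(445.5,296,32,1.57)
```

```text
{'position': array([444.89, 294.78, 139.71]), 'opening': np.float64(1.0), 'finger_force': np.float64(0.0), 'contact_force': array([-0.26,  0.18, -0.04])}
(445, 296) 1649 mean [443.3 296.1  63.3] circ 444.7 296.5 17.8 rect [444.7 296.2] [34.7 33.7] 1.2 zmed 63.4
go [-0.001   0.0015  0.1077] [-0.0022 -0.0037  0.0016] cur yaw 1.5716 t 9.95 q [-0.83  0.51  0.2   2.13 -0.19  0.52  1.08]
```

Emit:
{"name": "jog_arm", "arguments": {
  "commands": [
    [[0,0.001,0.03],[0,0,0],0],
    [[0,0.001,0.07],[0,0,0],0],
    [[0,0.001,0.106],[0,0,0],0],
    [[0,0.001,0.106],[0,0,0],0.3],
    [[0,0.001,0.106],[0,0,0],0.7],
    [[0,0.001,0.106],[0,0,0],1],
    [[0,0.001,0.106],[0,0,0],1],
    [[0,0.001,0.106],[0,0,0],1]
  ],
  "newtons": 40
}}

```text
clock: 10.95
position: [446.1, 296.4, 36.6]
tcp_rot: [0.0, 1.0, 0.001, 0.0]
contact_force: [1.8, -3.4, 7.2]
opening: 0.396
finger_force: 39.4
```

Run:
```python
from h import *
s=arm.state();print({k:np.round(s[k],2) for k in('position','opening','finger_force','contact_force')})
go(635,-113.5,170,1.57)
```

```text
{'position': array([446.07, 296.45,  36.61]), 'opening': np.float64(0.4), 'finger_force': np.float64(39.44), 'contact_force': array([ 1.76, -3.39,  7.15])}
go [-0.1891 -0.4097 -0.1338] [0.001  0.0001 0.0005] cur yaw 1.5705 t 10.95 q [-0.77  0.68  0.11  2.18 -0.25  0.29  1.13]
```

Emit:
{"name": "jog_arm", "arguments": {
  "commands": [
    [[0,0,-0.06],[0,0,0],1],
    [[-0.02,-0.05,-0.1],[0,0,0],1],
    [[-0.189,-0.41,-0.12],[0,0,0],1],
    [[-0.189,-0.41,-0.12],[0,0,0],1],
    [[-0.189,-0.41,-0.12],[0,0,0],1],
    [[-0.189,-0.41,-0.12],[0,0,0],1],
    [[-0.189,-0.41,-0.12],[0,0,0],1],
    [[-0.189,-0.41,-0.12],[0,0,0],1]
  ]
}}

```text
clock: 11.95
position: [623.9, -90.8, 154.5]
tcp_rot: [-0.0, 1.0, 0.0, -0.0]
contact_force: [0.8, 0.4, -0.7]
opening: 0.395
finger_force: 40.3
```

Run:
```python
from h import *
s=arm.state();print({k:np.round(s[k],2) for k in('position','opening','finger_force','contact_force')})
go(635,-113.5,150,1.57)
```

```text
{'position': array([623.86, -90.83, 154.52]), 'opening': np.float64(0.39), 'finger_force': np.float64(40.3), 'contact_force': array([ 0.82,  0.41, -0.69])}
go [-0.0111 -0.0227  0.0045] [ 0.     -0.0003  0.0012] cur yaw 1.5712 t 11.95 q [-0.04  0.58  0.14  1.9  -0.12  0.67  1.75]
```

Emit:
{"name": "jog_arm", "arguments": {
  "commands": [
    [[-0.01,-0.02,0],[0,0,0],1],
    [[-0.01,-0.02,0],[0,0,0],1],
    [[-0.01,-0.02,0],[0,0,0],1]
  ]
}}

```text
clock: 12.32
position: [632.5, -107.0, 153.2]
tcp_rot: [-0.001, 1.0, 0.001, -0.001]
contact_force: [-0.1, 0.3, -0.8]
opening: 0.394
finger_force: 40.3
```

Run:
```python
from h import *
c,im,d=shot('wrist','w5.png');W=cloud(c,d)
s=arm.state();print({k:np.round(s[k],2) for k in('position','opening','finger_force','contact_force')})
z=s['position'][2]
P=top(W,*s['position'][:2],z+16,z+36,19)
go(635,-113.5,40,1.57)
```

```text
{'position': array([ 632.58, -106.72,  153.18]), 'opening': np.float64(0.4), 'finger_force': np.float64(40.32), 'contact_force': array([-0.53,  0.32, -0.33])}
(np.float64(632.5820292886275), np.float64(-106.71582188011354)) 5952 mean [ 628.4 -107.   180.2] circ 632.6 -106.7 19.0 rect [ 631.3 -107.3] [35.3 34.3] 0.3 zmed 180.1
go [-0.0027 -0.0069  0.1132] [ 0.001  -0.0025  0.0034] cur yaw 1.5734 t 12.38 q [-0.01  0.59  0.14  1.87 -0.12  0.69  1.77]
```

View pics/w5.png

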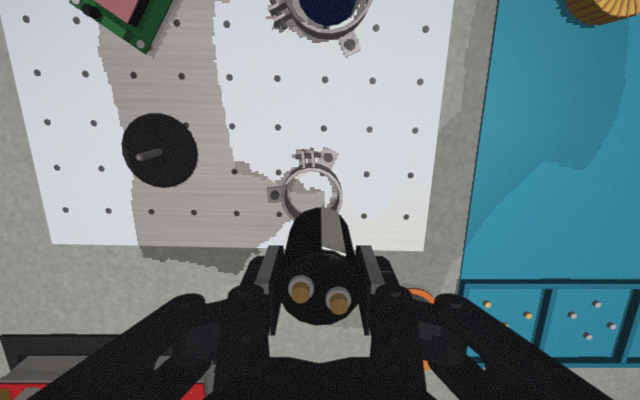

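The small capacitor is upright in the grip at (320,285), with its clamp just ahead at (312,193). Lowering.

Emit:
{"name": "jog_arm", "arguments": {
  "commands": [
    [[-0.003,-0.0065,0.02],[0,0,0.003],1],
    [[-0.003,-0.0065,0.06],[0,0,0.003],1],
    [[-0.003,-0.0065,0.09],[0,0,0.003],1],
    [[-0.003,-0.0065,0.106],[0,0,0.003],1],
    [[-0.003,-0.0065,0.111],[0,0,0.003],1],
    [[-0.003,-0.0065,0.113],[0,0,0.003],1],
    [[-0.003,-0.0065,0.113],[0,0,0.003],1]
  ]
}}

```text
clock: 13.25
position: [636.4, -115.5, 40.8]
tcp_rot: [0.001, 1.0, -0.0, -0.0]
contact_force: [0.1, -0.7, -0.7]
opening: 0.396
finger_force: 40.3
```

Run:
```python
from h import *
c,im,d=shot('wrist');W=cloud(c,d)
s=arm.state();print({k:np.round(s[k],2) for k in('position','opening','finger_force','contact_force')})
P=top(W,*s['position'][:2],55,75,19)
go(635,-113.5,37,1.57)
```

```text
{'position': array([ 636.45, -115.51,   40.93]), 'opening': np.float64(0.39), 'finger_force': np.float64(40.32), 'contact_force': array([ 0.47,  0.08, -0.76])}
(np.float64(636.4479090156906), np.float64(-115.50858148333768)) 5972 mean [ 632.  -115.6   67.4] circ 636.4 -115.5 19.0 rect [ 635.1 -115.7] [35.1 34.2] 0.1 zmed 67.7
go [0.0015 0.002  0.0039] [-0.0002 -0.0005 -0.002 ] cur yaw 1.568 t 13.3 q [ 0.03  0.75  0.1   1.92 -0.15  0.48  1.8 ]
```

Emit:
{"name": "jog_arm", "arguments": {
  "commands": [
    [[0.001,0.002,0.001],[0,0,0],1],
    [[0.001,0.002,0.002],[0,0,0],1],
    [[0.001,0.002,0.003],[0,0,0],1],
    [[0.001,0.002,0.0035],[0,0,0],1],
    [[0.001,0.002,0.0035],[0,0,0],1]
  ]
}}

```text
clock: 13.92
position: [635.1, -113.3, 37.6]
tcp_rot: [0.001, 1.0, 0.0, -0.001]
contact_force: [-2.7, 1.0, 10.1]
opening: 0.396
finger_force: 41.6
```

Contact felt (about 11 N). Releasing and rising.

Emit:
{"name": "jog_arm", "arguments": {
  "commands": [
    [[0,0,0],[0,0,0],0.4],
    [[0,0,0],[0,0,0],0],
    [[0,0,0],[0,0,0],0],
    [[0,0,0],[0,0,0],0],
    [[0,0,-0.03],[0,0,0],0],
    [[0,0,-0.08],[0,0,0],0],
    [[0,0,-0.12],[0,0,0],0],
    [[0,0,-0.12],[0,0,0],0]
  ]
}}

```text
clock: 14.92
position: [636.9, -113.8, 159.8]
tcp_rot: [0.001, 1.0, -0.0, 0.002]
contact_force: [0.1, 1.1, -0.7]
opening: 0.995
finger_force: 0.0
```

Run:
```python
from h import *
c,im,d=shot('wrist','w6.png');W=cloud(c,d)
s=arm.state();print({k:np.round(s[k],2) for k in('position','opening','finger_force','contact_force')})
P=top(W,635,-113,50,70,30)
go(467.5,114.5,130,1.57)
```

```text
{'position': array([ 635.79, -113.49,  157.92]), 'opening': np.float64(1.0), 'finger_force': np.float64(0.0), 'contact_force': array([ 0.34,  1.43, -0.89])}
(635, -113) 1526 mean [ 631.9 -113.6   63.9] circ 633.7 -113.3 17.8 rect [ 634.1 -113.6] [34.2 34. ] 35.2 zmed 64.4
go [0.1689 0.2275 0.0277] [-0.0002  0.0008 -0.002 ] cur yaw 1.568 t 14.97 q [-0.01  0.59  0.14  1.86 -0.12  0.7   1.78]
```

View pics/w6.png

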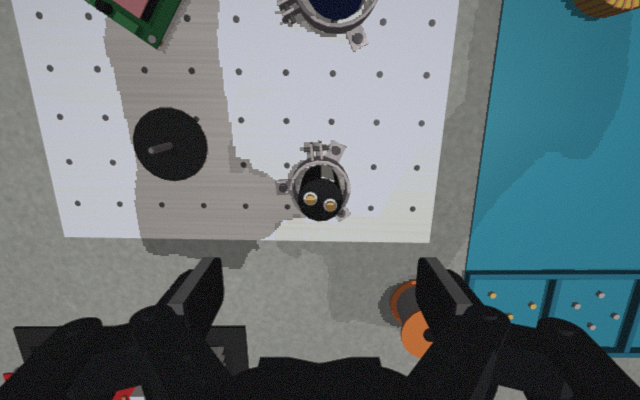

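The small capacitor stands inside its clamp at (320,190). Choke next.

Emit:
{"name": "jog_arm", "arguments": {
  "commands": [
    [[0.169,0.2275,0],[0,0,0],0],
    [[0.169,0.2275,0],[0,0,0],0],
    [[0.169,0.2275,0],[0,0,0],0],
    [[0.169,0.2275,0],[0,0,0],0],
    [[0.169,0.2275,0.028],[0,0,0],0],
    [[0.169,0.2275,0.028],[0,0,0],0],
    [[0.169,0.2275,0.028],[0,0,0],0]
  ]
}}

```text
clock: 15.85
position: [466.8, 114.0, 128.3]
tcp_rot: [0.001, 1.0, -0.0, -0.001]
contact_force: [0.5, -0.3, 0.1]
opening: 1.004
finger_force: 0.0
```

Run:
```python
from h import *
c,im,d=shot('wrist');W=cloud(c,d)
s=arm.state();print({k:np.round(s[k],2) for k in('position','opening','finger_force','contact_force')})
P=top(W,467.5,114.5,18,34,42)
go(467.5,114.5,0,1.57)
```

```text
{'position': array([467.29, 113.65, 128.64]), 'opening': np.float64(1.0), 'finger_force': np.float64(0.0), 'contact_force': array([-0.14, -0.54, -0.37])}
(467.5, 114.5) 4066 mean [465.5 113.8  28.8] circ 467.0 113.7 30.6 rect [467.  113.5] [60.5 60. ] 38.7 zmed 29.1
go [-0.0005  0.0009  0.1286] [-0.0007 -0.0021 -0.0032] cur yaw 1.5668 t 15.9 q [-0.46  0.48  0.15  2.25 -0.16  0.42  1.38]
```

Emit:
{"name": "jog_arm", "arguments": {
  "commands": [
    [[0,0,0.03],[0,0,0],0],
    [[0,0,0.08],[0,0,0],0],
    [[0,0,0.115],[0,0,0],0],
    [[0,0,0.127],[0,0,0],0],
    [[0,0,0.127],[0,0,0],0.2],
    [[0,0,0.127],[0,0,0],0.6],
    [[0,0,0.127],[0,0,0],1],
    [[0,0,0.127],[0,0,0],1]
  ],
  "newtons": 60
}}

```text
clock: 16.9
position: [467.2, 114.4, 3.3]
tcp_rot: [0.002, 1.0, 0.0, 0.0]
contact_force: [0.1, -1.5, 9.2]
opening: 0.689
finger_force: 65.6
```

Run:
```python
from h import *
s=arm.state();print({k:np.round(s[k],2) for k in('position','opening','finger_force','contact_force')})
go(598.3,-248,140,1.57)
```

```text
{'position': array([467.16, 114.38,   3.29]), 'opening': np.float64(0.69), 'finger_force': np.float64(65.56), 'contact_force': array([ 0.11, -1.54,  9.17])}
go [-0.1323 -0.3619 -0.1368] [ 0.0003  0.0002 -0.0025] cur yaw 1.5675 t 16.9 q [-0.38  0.72  0.04  2.31 -0.22  0.11  1.43]
```

Emit:
{"name": "jog_arm", "arguments": {
  "commands": [
    [[0,0,-0.05],[0,0,0],1],
    [[0,0,-0.112],[0,0,0],1],
    [[-0.132,-0.362,-0.136],[0,0,0],1],
    [[-0.132,-0.362,-0.136],[0,0,0],1],
    [[-0.132,-0.362,-0.136],[0,0,0],1],
    [[-0.132,-0.362,-0.136],[0,0,0],1],
    [[-0.132,-0.362,-0.136],[0,0,0],1],
    [[-0.132,-0.362,-0.136],[0,0,0],1]
  ]
}}

```text
clock: 17.9
position: [594.3, -239.3, 138.0]
tcp_rot: [0.001, 1.0, -0.0, -0.001]
contact_force: [2.2, 1.2, -2.6]
opening: 0.687
finger_force: 66.8
```

Run:
```python
from h import *
s=arm.state();print({k:np.round(s[k],2) for k in('position','opening','finger_force','contact_force')})
go(598.3,-248,140,1.57)
```

```text
{'position': array([ 594.3 , -239.26,  137.97]), 'opening': np.float64(0.69), 'finger_force': np.float64(66.84), 'contact_force': array([ 2.21,  1.23, -2.63])}
go [-0.004  -0.0087 -0.002 ] [-0.0001 -0.0012 -0.0017] cur yaw 1.5683 t 17.9 q [ 0.23  0.61  0.1   1.88 -0.09  0.65  1.95]
```

Emit:
{"name": "jog_arm", "arguments": {
  "commands": [
    [[-0.002,-0.004,0],[0,0,0],1],
    [[-0.002,-0.004,0],[0,0,0],1],
    [[-0.002,-0.004,0],[0,0,0],1]
  ]
}}

```text
clock: 18.27
position: [595.6, -239.4, 137.0]
tcp_rot: [0.0, 1.0, 0.001, -0.001]
contact_force: [0.2, -0.1, -2.9]
opening: 0.682
finger_force: 66.8
```

Run:
```python
from h import *
c,im,d=shot('wrist','w7.png');W=cloud(c,d)
s=arm.state();print({k:np.round(s[k],2) for k in('position','opening','finger_force','contact_force')})
z=s['position'][2]
P=top(W,*s['position'][:2],z+16,z+36,30)
top(W,598,-248,20,44,25)
m=(np.hypot(W[...,0]-598,W[...,1]+248)<45)&(W[...,2]<14)&(im.sum(2)<160)
print('pad',m.sum(),cv2.minEnclosingCircle(W[m][:,:2].astype(np.float32)))
go(598.3,-248,50,1.57)
```

```text
{'position': array([ 595.77, -239.42,  137.02]), 'opening': np.float64(0.68), 'finger_force': np.float64(66.81), 'contact_force': array([-0.52,  0.81, -2.46])}
(np.float64(595.767041065257), np.float64(-239.41559169768914)) 13965 mean [ 593.5 -239.3  162.4] circ 595.8 -239.4 30.0 rect [ 595.7 -239.7] [59.8 59.2] 0.5 zmed 162.6
(598, -248) 47 mean [ 596.8 -248.6   30. ] circ 598.4 -248.4 2.8 rect [ 597.1 -248.4] [5.6 2.6] 89.8 zmed 29.9
pad 2838 ((598.196044921875, -248.9945831298828), 32.08988571166992)
go [-0.0027 -0.0087  0.087 ] [ 0.0009 -0.0024  0.0004] cur yaw 1.5704 t 18.32 q [ 0.23  0.61  0.1   1.88 -0.09  0.66  1.95]
```

View pics/w7.png

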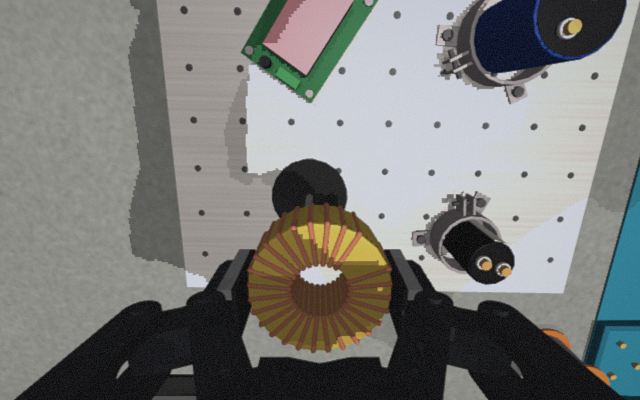

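The choke is level in the grip at (320,278), with the pad and stud ahead at (310,190). The measured offset is 2.5 mm in x and 9 mm in y, so I'll align, then lower.

Emit:
{"name": "jog_arm", "arguments": {
  "commands": [
    [[-0.0025,-0.009,0.01],[0,0,0],1],
    [[-0.0025,-0.009,0.05],[0,0,0],1],
    [[-0.0025,-0.009,0.075],[0,0,0],1],
    [[-0.0025,-0.009,0.085],[0,0,0],1],
    [[-0.0025,-0.009,0.09],[0,0,0],1],
    [[-0.0025,-0.009,0.09],[0,0,0],1]
  ]
}}

```text
clock: 19.08
position: [598.6, -250.6, 47.3]
tcp_rot: [0.001, 1.0, -0.0, -0.001]
contact_force: [0.6, 0.4, -2.3]
opening: 0.684
finger_force: 66.8
```

Run:
```python
from h import *
s=arm.state();print({k:np.round(s[k],2) for k in('position','opening','finger_force','contact_force')})
go(598.3,-248.4,9,1.57)
```

```text
{'position': array([ 598.56, -250.58,   47.26]), 'opening': np.float64(0.68), 'finger_force': np.float64(66.82), 'contact_force': array([ 0.57,  0.42, -2.34])}
go [0.0002 0.0022 0.0383] [-0.0002 -0.0015 -0.0019] cur yaw 1.5681 t 19.07 q [ 0.26  0.74  0.08  1.91 -0.11  0.5   1.98]
```

Emit:
{"name": "jog_arm", "arguments": {
  "commands": [
    [[0,0.002,0.01],[0,0,0],1],
    [[0,0.002,0.025],[0,0,0],1],
    [[0,0.002,0.033],[0,0,0],1],
    [[0,0.002,0.036],[0,0,0],1],
    [[0,0.002,0.037],[0,0,0],1],
    [[0,0.002,0.037],[0,0,0],1]
  ]
}}

```text
clock: 19.82
position: [598.3, -248.6, 10.1]
tcp_rot: [0.001, 1.0, -0.0, -0.001]
contact_force: [0.3, 0.5, -2.4]
opening: 0.686
finger_force: 66.8
```

Emit:
{"name": "jog_arm", "arguments": {
  "commands": [
    [[0,0,0.001],[0,0,0],1],
    [[0,0,0.001],[0,0,0],1],
    [[0,0,0.002],[0,0,0],1],
    [[0,0,0.002],[0,0,0],1]
  ]
}}

```text
clock: 20.32
position: [598.3, -248.5, 8.5]
tcp_rot: [0.001, 1.0, -0.0, -0.001]
contact_force: [-1.3, 0.4, 4.1]
opening: 0.687
finger_force: 67.4
```

Emit:
{"name": "jog_arm", "arguments": {
  "commands": [
    [[0,0,0.0005],[0,0,0],1],
    [[0,0,0.0005],[0,0,0],0.2],
    [[0,0,0.0005],[0,0,0],0],
    [[0,0,0.0005],[0,0,0],0],
    [[0,0,0],[0,0,0],0],
    [[0,0,-0.03],[0,0,0],0],
    [[0,0,-0.09],[0,0,0],0],
    [[0,0,-0.15],[0,0,0],0]
  ]
}}

```text
clock: 21.32
position: [598.1, -248.4, 159.2]
tcp_rot: [0.001, 1.0, 0.0, -0.001]
contact_force: [0.7, -0.8, 0.4]
opening: 1.001
finger_force: 0.0
```

Run:
```python
from h import *
c,im,d=shot('wrist','w8.png');W=cloud(c,d)
s=arm.state();print({k:np.round(s[k],2) for k in('position','opening','finger_force','contact_force')})
P=top(W,598,-248,22,38,40)
go(611,291,160,np.deg2rad(41.4))
```

```text
{'position': array([ 601.39, -249.96,  167.44]), 'opening': np.float64(1.0), 'finger_force': np.float64(0.0), 'contact_force': array([ 1.92, -0.92,  5.5 ])}
(598, -248) 3427 mean [ 596.9 -248.8   33.7] circ 598.5 -248.9 30.7 rect [ 598.4 -249. ] [60.7 59.8] 34.1 zmed 34.1
go [-0.0077  0.541   0.0059] [2.000e-04 8.000e-03 8.448e-01] cur yaw 1.5673 t 21.38 q [ 0.23  0.58  0.11  1.84 -0.09  0.71  1.96]
```

View pics/w8.png

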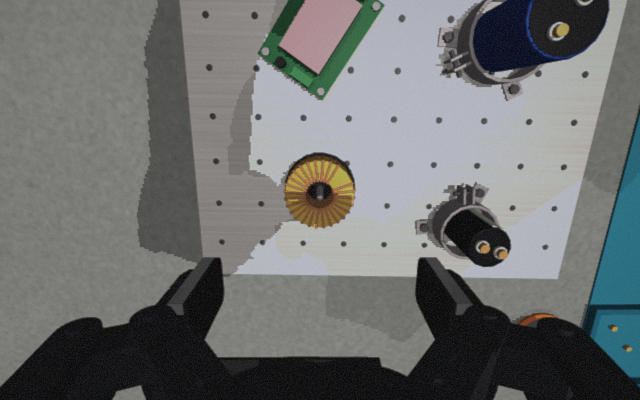

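The choke lies flat on the pad with the stud visible in its hole at (320,190). Heatsink next.

Emit:
{"name": "jog_arm", "arguments": {
  "commands": [
    [[-0.008,0.54,0.006],[0,0,0.845],0],
    [[-0.008,0.54,0.006],[0,0,0.845],0],
    [[-0.008,0.54,0.006],[0,0,0.845],0],
    [[-0.008,0.54,0.006],[0,0,0.845],0],
    [[-0.008,0.54,0.006],[0,0,0.845],0],
    [[-0.008,0.54,0.006],[0,0,0.845],0],
    [[-0.008,0.54,0.006],[0,0,0.845],0],
    [[-0.008,0.54,0.006],[0,0,0.845],0]
  ]
}}

```text
clock: 22.38
position: [607.1, 253.5, 152.2]
tcp_rot: [0.411, 0.912, -0.0, -0.001]
contact_force: [0.6, 0.6, 0.3]
opening: 0.999
finger_force: 0.0
```

Run:
```python
from h import *
s=arm.state();print({k:np.round(s[k],2) for k in('position','opening','finger_force','contact_force')})
go(611,291,140,np.deg2rad(41.4))
```

```text
{'position': array([607.06, 253.53, 152.19]), 'opening': np.float64(1.0), 'finger_force': np.float64(0.0), 'contact_force': array([0.62, 0.62, 0.28])}
go [0.0255 0.0278 0.0122] [-0.0014 -0.001   0.0006] cur yaw 0.7232 t 22.38 q [-0.74  0.64  0.41  1.85 -0.37  0.73  0.59]
```

Emit:
{"name": "jog_arm", "arguments": {
  "commands": [
    [[0.0255,0.025,0.01],[0,0,0],0],
    [[0.0255,0.025,0.01],[0,0,0],0],
    [[0.0255,0.025,0.01],[0,0,0],0],
    [[0.0255,0.025,0.01],[0,0,0],0]
  ]
}}

```text
clock: 22.88
position: [609.6, 285.3, 142.7]
tcp_rot: [0.412, 0.911, -0.001, -0.001]
contact_force: [-0.3, -0.5, -0.4]
opening: 1.0
finger_force: 0.0
```

Run:
```python
from h import *
c,im,d=shot('wrist','w9.png');W=cloud(c,d)
s=arm.state();print({k:np.round(s[k],2) for k in('position','opening','finger_force','contact_force')})
P=top(W,611,291,18,32,45)
go(611,291,5,np.deg2rad(41.4))
```

```text
{'position': array([609.59, 285.37, 142.72]), 'opening': np.float64(1.0), 'finger_force': np.float64(0.0), 'contact_force': array([ 0.43,  0.02, -0.54])}
(611, 291) 1418 mean [610.4 292.7  26.2] circ 611.1 291.4 34.0 rect [611.1 291.2] [37. 58.] 41.2 zmed 26.8
go [0.0032 0.005  0.1377] [-0.0013 -0.0008 -0.0018] cur yaw 0.7208 t 22.93 q [-0.78  0.67  0.41  1.82 -0.38  0.74  0.56]
```

View pics/w9.png

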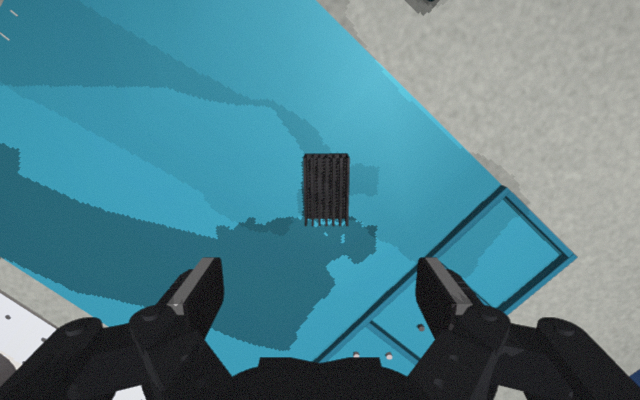

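The heatsink is at (326,188), aligned with the tool. Descending.

Emit:
{"name": "jog_arm", "arguments": {
  "commands": [
    [[0.003,0.005,0.03],[0,0,-0.002],0],
    [[0.003,0.005,0.08],[0,0,-0.002],0],
    [[0.003,0.005,0.12],[0,0,-0.002],0],
    [[0.003,0.005,0.138],[0,0,-0.002],0],
    [[0.003,0.005,0.138],[0,0,-0.002],0.3],
    [[0.003,0.005,0.138],[0,0,-0.002],0.7],
    [[0.003,0.005,0.138],[0,0,-0.002],1],
    [[0.003,0.005,0.138],[0,0,-0.002],1]
  ],
  "newtons": 35
}}

```text
clock: 23.92
position: [611.6, 293.0, 6.2]
tcp_rot: [0.41, 0.912, 0.001, -0.0]
contact_force: [-0.7, -0.4, 7.2]
opening: 0.424
finger_force: 36.3
```

Run:
```python
from h import *
s=arm.state();print({k:np.round(s[k],2) for k in('position','opening','finger_force','contact_force')})
go(611,291,5,np.deg2rad(41.4))
```

```text
{'position': array([611.58, 293.  ,   6.19]), 'opening': np.float64(0.42), 'finger_force': np.float64(36.32), 'contact_force': array([-0.74, -0.38,  7.17])}
go [-0.0011 -0.0018  0.0012] [ 0.0011 -0.0007  0.0024] cur yaw 0.725 t 23.93 q [-0.71  0.84  0.3   1.86 -0.47  0.51  0.63]
```

Emit:
{"name": "jog_arm", "arguments": {
  "commands": [
    [[0,0,-0.05],[0,0,0],1],
    [[0,0,-0.11],[0,0,0],1],
    [[0,0,-0.154],[0,0,0],1],
    [[0,0,-0.154],[0,0,0],1]
  ]
}}

```text
clock: 24.42
position: [612.9, 293.5, 163.2]
tcp_rot: [0.41, 0.912, 0.003, 0.001]
contact_force: [-0.4, -0.2, -1.2]
opening: 0.423
finger_force: 35.7
```

Run:
```python
from h import *
s=arm.state();print({k:np.round(s[k],2) for k in('position','opening','finger_force','contact_force')})
go(468,-248,160,np.deg2rad(55))
```

```text
{'position': array([612.92, 293.45, 163.16]), 'opening': np.float64(0.42), 'finger_force': np.float64(35.71), 'contact_force': array([-0.4 , -0.19, -1.22])}
go [-3.092e-01 -4.676e-01  4.000e-04] [ 0.006   0.0009 -0.2349] cur yaw 0.725 t 24.43 q [-0.8   0.65  0.43  1.79 -0.37  0.77  0.55]
```

Emit:
{"name": "jog_arm", "arguments": {
  "commands": [
    [[-0.309,-0.467,0],[0,0,-0.235],1],
    [[-0.309,-0.467,0],[0,0,-0.235],1],
    [[-0.309,-0.467,0],[0,0,-0.235],1],
    [[-0.309,-0.467,0],[0,0,-0.235],1],
    [[-0.309,-0.467,0],[0,0,-0.235],1],
    [[-0.309,-0.467,0],[0,0,-0.235],1],
    [[-0.309,-0.467,0],[0,0,-0.235],1],
    [[-0.309,-0.467,0],[0,0,-0.235],1]
  ]
}}

```text
clock: 25.42
position: [480.9, -191.9, 158.3]
tcp_rot: [0.3, 0.954, -0.0, -0.001]
contact_force: [1.2, -0.1, -0.1]
opening: 0.427
finger_force: 35.7
```

Run:
```python
from h import *
s=arm.state();print({k:np.round(s[k],2) for k in('position','opening','finger_force','contact_force')})
go(468,-248,140,np.deg2rad(55))
```

```text
{'position': array([ 480.88, -191.88,  158.33]), 'opening': np.float64(0.43), 'finger_force': np.float64(35.67), 'contact_force': array([ 1.17, -0.14, -0.15])}
go [-0.0216 -0.0533  0.0183] [-0.001  -0.0018  0.0007] cur yaw 0.9606 t 25.43 q [ 0.06  0.47  0.29  2.15 -0.25  0.55  1.5 ]
```

Emit:
{"name": "jog_arm", "arguments": {
  "commands": [
    [[-0.01,-0.025,0],[0,0,0],1],
    [[-0.01,-0.025,0],[0,0,0],1],
    [[-0.01,-0.025,0],[0,0,0],1],
    [[-0.01,-0.025,0],[0,0,0],1]
  ]
}}

```text
clock: 25.92
position: [476.0, -215.1, 158.4]
tcp_rot: [0.3, 0.954, -0.0, -0.001]
contact_force: [-0.4, 0.7, -1.4]
opening: 0.426
finger_force: 35.7
```

```bash
cat > hs.py <<'E'
from h import *
import sys
c,im,d=shot('wrist',sys.argv[1]);W=cloud(c,d)
s=arm.state();print({k:np.round(s[k],2) for k in('position','opening','finger_force','contact_force')})
z=s['position'][2];I=im.astype(int)
m=(I[...,0]-I[...,1]>25)&(np.hypot(W[...,0]-468,W[...,1]+248)<50)&(W[...,2]>22)&(W[...,2]<32)
m=cv2.morphologyEx(m.astype(np.uint8),cv2.MORPH_OPEN,np.ones((3,3)))>0
if m.sum()>50: print('pink',m.sum(),cv2.minAreaRect(W[m][:,:2].astype(np.float32)),W[m].mean(0).round(1))
# held heatsink: dark, fin-top height, in tool frame
M=Ro.from_quat(s['tcp_rot']).as_matrix();T=(W-s['position'])@M
m=(np.abs(T[...,1])<18.3)&(np.abs(T[...,0])<45)&(T[...,2]>-27)&(T[...,2]<-15)&(np.arange(400)[:,None]<345)
P=T[m];print('fins tool x',np.percentile(P[:,0],[0,1,50,99,100]).round(1),'y',np.percentile(P[:,1],[1,99]).round(1),'z',np.percentile(P[:,2],[5,50,95]).round(1),len(P))
go(468,-248,140,np.deg2rad(55))
E
python3 hs.py w10.png
```

```text
{'position': array([ 476.03, -215.28,  158.45]), 'opening': np.float64(0.42), 'finger_force': np.float64(35.67), 'contact_force': array([-0.07, -0.49, -0.17])}
pink 1715 ((467.702392578125, -248.49172973632812), (36.51673126220703, 58.329933166503906), 54.886077880859375) [ 458.4 -244.9   28. ]
fins tool x [-30.8 -29.    2.9  28.3  28.9] y [-18.1  17.8] z [-21.8 -20.7 -16.4] 4820
go [-0.0122 -0.0314  0.0185] [-0.0009 -0.002   0.0022] cur yaw 0.9622 t 25.98 q [ 0.11  0.48  0.28  2.14 -0.25  0.55  1.54]
```

View pics/w10.png

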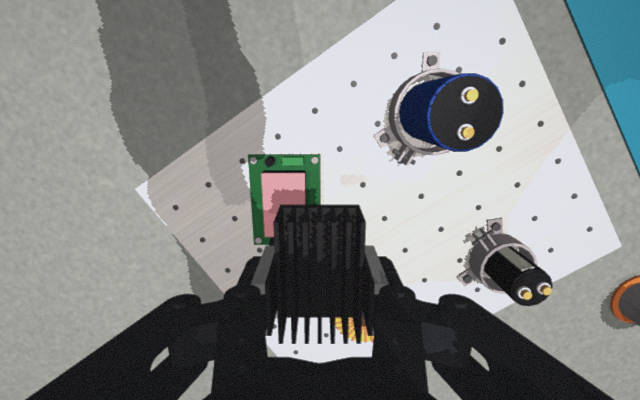

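The heatsink is squarely held at (320,270); the pink pad at (285,200) fits to (467.7,-248.4) with yaw 54.9°. Moving over it and lowering.

Emit:
{"name": "jog_arm", "arguments": {
  "commands": [
    [[-0.012,-0.032,0],[0,0,0.003],1],
    [[-0.012,-0.032,0.04],[0,0,0.003],1],
    [[-0.012,-0.032,0.08],[0,0,0.003],1],
    [[-0.012,-0.032,0.11],[0,0,0.003],1],
    [[-0.012,-0.032,0.117],[0,0,0.003],1],
    [[-0.012,-0.032,0.117],[0,0,0.003],1],
    [[-0.012,-0.032,0.117],[0,0,0.003],1]
  ]
}}

```text
clock: 26.85
position: [467.6, -249.8, 42.7]
tcp_rot: [0.302, 0.953, -0.0, -0.0]
contact_force: [-1.0, -0.5, -0.4]
opening: 0.428
finger_force: 35.6
```

```bash
python3 hs.py w11.png; python3 -c "
from h import *
go(467.7,-248.4,31.5,np.deg2rad(54.9))"
```

```text
{'position': array([ 467.55, -249.8 ,   42.76]), 'opening': np.float64(0.43), 'finger_force': np.float64(35.65), 'contact_force': array([ 0.48, -0.73, -1.01])}
pink 787 ((445.8836669921875, -233.11460876464844), (36.477840423583984, 5.961677074432373), 55.83588409423828) [ 446.  -232.8   28. ]
fins tool x [-30.9 -29.3   2.7  28.3  28.8] y [-18.1  17.8] z [-21.8 -20.7 -16.4] 4822
go [ 0.0006  0.0017 -0.0972] [-0.0008  0.0002 -0.0026] cur yaw 0.9573 t 26.9 q [ 0.28  0.67  0.16  2.19 -0.33  0.3   1.67]
go [0.0007 0.0012 0.0113] [-0.0008  0.0002 -0.0009] cur yaw 0.9573 t 26.9 q [ 0.28  0.67  0.16  2.19 -0.33  0.3   1.67]
```

View pics/w11.png

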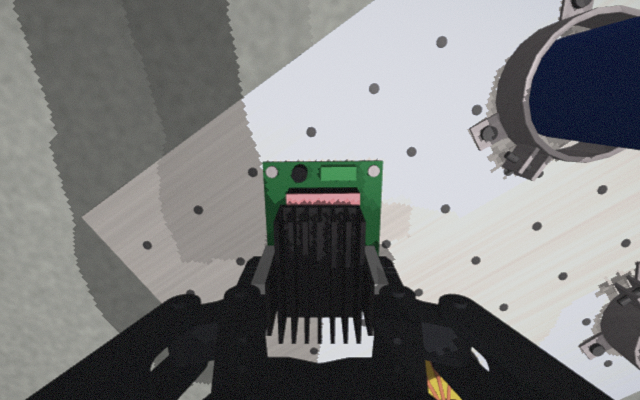

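Heatsink sits over the pad, whose visible strip at (322,199) calls for a 1 mm correction in each axis. Final lowering.

Emit:
{"name": "jog_arm", "arguments": {
  "commands": [
    [[0.001,0.0012,0.003],[0,0,0],1],
    [[0.001,0.0012,0.006],[0,0,0],1],
    [[0.001,0.0012,0.008],[0,0,0],1],
    [[0.001,0.0012,0.009],[0,0,0],1],
    [[0.001,0.0012,0.01],[0,0,0],1],
    [[0.001,0.0012,0.01],[0,0,0],1]
  ]
}}

```text
clock: 27.65
position: [466.7, -248.2, 31.5]
tcp_rot: [0.302, 0.953, -0.0, -0.001]
contact_force: [0.1, -0.3, -0.1]
opening: 0.425
finger_force: 35.7
```

Emit:
{"name": "jog_arm", "arguments": {
  "commands": [
    [[-0.0005,0.0004,0.0005],[0,0,0],1],
    [[-0.0005,0.0004,0.001],[0,0,0],1],
    [[-0.0005,0.0004,0.001],[0,0,0],1]
  ]
}}

```text
clock: 28.02
position: [467.3, -248.1, 31.1]
tcp_rot: [0.302, 0.953, -0.0, -0.001]
contact_force: [-2.1, -0.5, 6.9]
opening: 0.422
finger_force: 36.6
```

Contact (7 N). Releasing and rising.

Emit:
{"name": "jog_arm", "arguments": {
  "commands": [
    [[0,0,0],[0,0,0],0.4],
    [[0,0,0],[0,0,0],0.1],
    [[0,0,0],[0,0,0],0],
    [[0,0,0],[0,0,0],0],
    [[0,0,-0.02],[0,0,0],0],
    [[0,0,-0.06],[0,0,0],0],
    [[0,0,-0.12],[0,0,0],0],
    [[0,0,-0.17],[0,0,0],0]
  ]
}}

```text
clock: 29.02
position: [467.6, -248.1, 202.6]
tcp_rot: [0.302, 0.953, -0.0, -0.001]
contact_force: [1.2, -0.4, -0.6]
opening: 1.002
finger_force: 0.0
```

Emit:
{"name": "jog_arm", "arguments": {
  "commands": [
    [[0,0,-0.06],[0,0,0],0],
    [[0,0,-0.06],[0,0,0],0],
    [[0,0,-0.06],[0,0,0],0]
  ]
}}

```text
clock: 29.4
position: [467.6, -247.7, 260.4]
tcp_rot: [0.302, 0.953, -0.0, -0.001]
contact_force: [-0.6, 0.6, -0.2]
opening: 1.001
finger_force: 0.0
```

Run:
```python
from h import *
c,im,d=shot('wrist','w12.png');W=cloud(c,d)
print(arm.state()['position'])
top(W,468,-248,44,58,45);top(W,598,-248,22,38,35);top(W,474,-100,75,90,35);top(W,634,-113,55,70,30)
```

```text
[ 467.23568438 -247.57249791  259.7134627 ]
(468, -248) 755 mean [ 467.1 -248.2   51.7] circ 467.8 -249.2 34.2 rect [ 468.1 -249.1] [36.9 58.5] 55.2 zmed 51.9
(598, -248) 1705 mean [ 596.2 -247.7   33.3] circ 598.7 -248.6 30.9 rect [ 597.9 -248.3] [59.7 60.5] 9.1 zmed 34.1
(474, -100) 2329 mean [ 472.7 -101.6   84.2] circ 474.3 -100.1 25.3 rect [ 473.7 -100.7] [49. 49.] 14.7 zmed 84.4
(634, -113) 771 mean [ 630.6 -114.8   63.8] circ 633.6 -113.3 17.8 rect [ 633.8 -113.9] [34.  34.3] 35.0 zmed 64.4
```

View pics/w12.png

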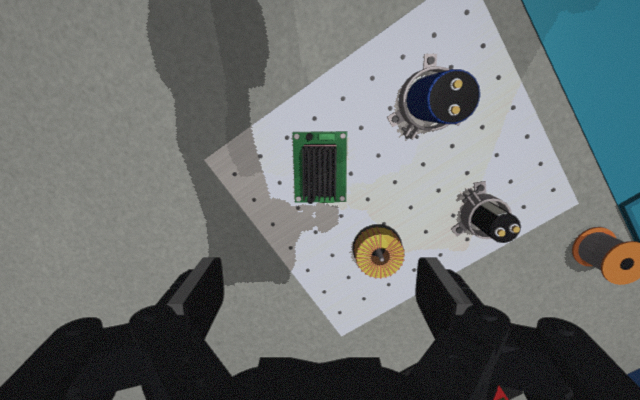

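All four parts are in place: heatsink on the module at (320,170), choke on its stud at (379,252), and the capacitors in their clamps at (450,97) and (495,220). Fitted positions agree to within about 1 mm. Handing in.

```bash
python3 -c "
from plant import arm
print(arm.finish_job())"
```

```text
the job is handed in; nothing more can be done
None
```

The job is handed in at about 29.5 s of the 109 s allowed: both capacitors stand in their clamps, the choke lies on its pad with the stud through it, and the heatsink sits on the pink pad about 1 mm off centre; I never touched the multimeter or solder reel.

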